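# Log the evidence card, then hold the loupe in focus over the pendant

### The arm

A 6-joint arm with a two-finger parallel gripper is mounted at the origin on the work surface. World frame = base frame: x ahead of the robot, y to its left, z up, the work surface at z = 0. Lengths are in mm, angles in rad, forces in N, time in s.
With the tool pointing down it reaches from about 400 to 925 mm from the base axis. Payload 12.5 kg.
Tool frame: the origin (TCP) lies midway between the tips of the shut fingers; the grasp point (between the pads) lies 19 mm behind it; z points along the fingers, y is the direction in which the jaws open and shut (so a half turn about z gives the same grasp; the last joint's range is limited). The gripper opens to 95 mm and grips with 3 to 60 N. Pads are 20 mm wide; open, the fingers measure 119 mm over their backs; the gripper's body (75 mm by 180 mm) begins 59 mm behind the grasp point.
Start: joints at [-1.285, 0.491, 1.559, -0, 1.092, -0.106], TCP at [238.682, -577.649, 214.661] pointing down, gripper open.
Joint ranges: [-3.1, 3.1], [-0.84, 2.19], [0.05, 2.79], [-1.13, 4.28], [0.06, 2.93], [-2.69, 2.69]. Speed limits (rad/s): [2.22, 2.22, 2.79, 3.14, 3.14, 3.14].

### API

Orientations are given as [roll, pitch, yaw] about the fixed x, y, z axes, in that order (R = Rz(yaw) Ry(pitch) Rx(roll)).
In Python, from cell import * gives the robot as it stands. The module is installed in compiled form; this text tells all that it offers.
- The arm moves only by the tool carry_out, never from a script. Its argument "moves" is a list of rows, each an object of numbers: "dx", "dy", "dz": the shift along the tool's x, y, z in m; "twist": the turn about the tool's z in degrees. A call has 1 to 5 rows; each row is the pose to reach, as a shift and turn from the pose commanded when the call began, along the tool's axes at that moment; what a row does not reach only later rows make up. A row lasts 1/10 s, in which the tool goes at most 50 mm and 8.59 degrees, less where a joint would pass 70% of its speed; a pose out of reach is approached as far as the arm can. A call with a gripper value outside its range is refused whole. "grip" is the finger opening in m, from 0 to 0.0951, set as the call begins (left out, the last holds). The fingers move at their own pace and stop on an object; the grip force is fixed at half the most. Time passes only in rows, so rows that repeat a pose let the fingers close. It gives the time, the measured TCP pose, the force and the opening at its end, in the units of the state.
- state(): the state, without advancing time (a new reading comes with each control period).
- read_camera(name): name is "scene" or "top" or "wrist"; returns (picture, depth): 480x640x3 uint8, red, green, blue; 480x640 float32, mm along the optical axis (not along the pixel's ray), 0 where there is no reading.
- camera_info(name): a dict with "mtx" (3x3 intrinsics, pixels), "R" (3x3) and "t" (3): a world point X has camera coordinates R X + t. Camera axes: x right, y down, z forward; pixel columns grow to the right and rows downward; lengths in mm; the calibration is good to about 2 mm. The wrist camera is an equidistant fisheye: a pixel r from the principal point sees the ray r / f radians off the axis. A picture is of the moment at which its call begins: read the wrist's pose just before it. camera_info takes no time and is no camera call; for the wrist camera it gives the pose at the moment of the call.
- job_done(): hands the job in, once; it reports no verdict.
The state is a dict: "t": time; "joints": joint angles; "qvel": joint speeds; "tau": joint torques, N m; "eef_pos": TCP position; "tcp_rot": TCP orientation; "ft_force": force on the tool from outside, world axes, zero at the start; "moment": the same for the moment, N m; "opening": opening from 0.0 (shut) to 1.0 (fully open).
Only numpy, scipy, OpenCV 4.12 (cv2) and the standard library are available. Lean on these libraries where they do the work, as an engineer would, in place of code of your own. Each camera call takes 0.05 s, during which the arm holds its last target. There are 200 camera calls.

### The job

Book the pendant in by squeezing the scanner's orange trigger fully home for about half a second and letting it spring right back. Then take the loupe from its blue rest by the handle and hold it level over the brass cross pendant on the stand, centred on it, with the lens at the height of the red pointer; finish while still holding it there, steady and touching nothing else. Do not disturb the pendant, the pointer, the tube rack, the jar or the carton.

Things in the scene. Friction and masses are not known exactly. Their poses are not given: they have to be found in the camera images.
- scanner: Fixed barcode scanner clamped upside down on a dark base plate (10 mm thick, x -65 to +115, 100 mm wide). Origin on the table under the upright black grip's axis; x points out of the window to the trigger and striped card. Grey head: x -45 to +75 mm, 60 wide, top 85 mm high. Grip: 30 x 30 mm bar rising from the head to 164 mm, back face at x -15. Left or right of the stand.
- trigger_pad (a point): Where to press, 140 mm above the table, on the outer face of the orange trigger (scanner x +35.5 mm released). Blade 20 mm wide, 9 thick, 98 to 154 mm high, hinged at its foot, 11 mm clear of the grip. Squeeze from above, one finger on it, one behind the grip: 50.5 mm over both, 41 when home. If both fingers close evenly, centre them 3 to 5 mm ahead (+x) of the grip's axis, or the rear one jams.
- trigger (a joint): Angle of the trigger, rad: 0 released, 0.24 fully home against its stop (about 10 mm of travel at the pad). A spring returns it; it takes about 1.5 N to start and 5 N to hold fully home at the pad.
- rest: Fixed grey plate 190 x 76 x 6 mm with two blue pads, tops 30 mm above the table, under the loupe. Origin on the table, x along the loupe. Pads at x +78 mm (34 x 74, under the lens ring) and x -52 mm (26 x 40, under the handle's end); between them the handle is free, over 24 mm of air. On the other side of the stand from the scanner.
- loupe: Loupe, about 130 g, on the rest, seen-through lens. Origin on the underside of the handle about where it balances; x along the handle to the lens, z up when level. Black handle 18 mm wide (y), 16 high (z), x -55 to +47 mm; steel end cap 20 wide to x -69; steel lens ring 68 mm outside diameter, 12 high, centred at x +78.
- lens (a point): Centre of the lens: 78 mm along the loupe's x from its origin and 6 mm above the underside. z is the lens axis (vertical when the loupe is level).
- stand: Fixed examination stand: aluminium plate 165 x 100 x 14 mm with a black rubber disc (72 mm across, top 16 mm above the table) centred on its origin. Origin on the table; x points to the steel focus post at x = +80 mm (10 mm thick, 164 mm high). The plate reaches from x = -65 to +100 mm.
- pointer (a point): Tip of the red pointer, which sticks out 15 mm, towards the disc, at mid-height of a red collar (20 mm diameter, 14 mm high) on the focus post: at stand x = +55 mm, 4 mm thick, 8 mm wide. Its height, 85 to 140 mm above the table, is the focal height for the lens centre and differs each time. The collar slides if pushed.
- pendant: Brass cross pendant lying on the rubber disc, 40 x 26 mm, 5 mm thick, 20 g, loose. Origin under the middle of its 40 mm bar, x along that bar.
- tube_rack: White tube rack with a red top, 72 x 132 x 54 mm with its tubes, loose; leave alone. Origin under its centre.
- jar: Amber jar with a white cap, 60 mm diameter, 90 mm high, loose; leave alone. Origin under its centre.
- tape_box: Small cardboard carton 90 x 60 x 35 mm, loose; leave alone. Origin under its centre.
There are look-alikes about, which are no part of the job. What is meant by the rest is not pink, and is the smaller of those in its own colour.

How it is judged:
By the outcome, as a careful person would: the job done as asked, in the order asked, and still so for the second after the job is handed in, while the arm keeps its last pose, push and grip.
It also fails if it takes over 54 s, if anything falls off the work surface, if the arm or the gripper's body presses on something with over 40 N, if the wrist force passes 120 N, or if a joint passes its speed limit or range.

## Working session

There is one attempt and no reset: what is moved stays moved. The work goes in short steps, Python scripts to look and compute and a tool call to move; the robot and the scene stay as the last step left them, time stands still between calls to the robot, and variables do not carry over. Pictures are saved under pics/ and viewed, about 8 in all and at most 12, crops included, and the job is handed in when it is done.

Besides the shell and the picture viewer there is one more tool, called after "Request:" as a command line: name --argument value ..., lists and objects as JSON in quotes. carry_out: Moves the arm, as the interface text tells. Its arguments: {"type":"object","properties":{"moves":{"type":"array","items":{"type":"object","properties":{"dx":{"type":"number"},"dy":{"type":"number"},"dz":{"type":"number"},"twist":{"type":"number"}}}},"grip":{"type":"number"}},"required":["moves"]}

```bash
mkdir -p pics; cat > h.py <<'E'
from cell import *
import numpy as np, cv2
def snap(n,f):
    s=state(); p,d=read_camera(n); np.savez(f'{f}.npz',p=p,d=d,**{k:np.array(v) for k,v in camera_info(n).items() if k in('mtx','R','t')})
    cv2.imwrite(f'pics/{f}.png',p[:,:,::-1]); return p,d
def load(f): return np.load(f'{f}.npz')
def w(z,u,v,d=None,h=None):
    K,R,t=z['mtx'],z['R'],z['t']; r=np.array([(u-K[0,2])/K[0,0],(v-K[1,2])/K[1,1],1.])
    if h is not None:
        c=-R.T@t; k=R.T@r; return c+k*(h-c[2])/k[2]
    if d is None: d=z['d'][int(round(v)),int(round(u))]
    return R.T@(r*d-t)
def pix(z,X):
    c=z['R']@np.array(X)+z['t']; q=z['mtx']@c; return q[:2]/q[2]
E
python3 - <<'E'
from h import *
snap('top','top1'); snap('scene','scene1')
for n in('top','scene'):
    c=camera_info(n); print(n,c['mtx'].round(1).tolist(),c['R'].round(3).tolist(),(-c['R'].T@c['t']).round(0))
print(state())
E
```

```text
top [[542.1, 0.0, 312.8], [0.0, 542.1, 241.0], [0.0, 0.0, 1.0]] [[-0.025, -1.0, -0.01], [-0.994, 0.026, -0.103], [0.103, 0.007, -0.995]] [ 400.  111. 1271.]
scene [[534.1, 0.0, 319.7], [0.0, 534.1, 236.9], [0.0, 0.0, 1.0]] [[-0.237, 0.971, 0.012], [0.798, 0.202, -0.569], [-0.555, -0.125, -0.822]] [1192.  301. 1102.]
{'t': 0.1, 'joints': array([-1.28464751e+00,  4.91506317e-01,  1.55941559e+00, -1.69853521e-05,
        1.09174996e+00, -1.05622117e-01]), 'qvel': array([-0.00018216, -0.00167231, -0.00195376,  0.00108983, -0.00013909,
       -0.00175235]), 'tau': array([ 2.74296210e-03, -6.13624263e+01, -2.58606988e+01,  6.94136764e-02,
        4.69950575e-02, -4.54243730e-05]), 'eef_pos': array([ 238.5768122 , -577.41109628,  214.1065007 ]), 'tcp_rot': array([-3.14051786e+00, -9.87965854e-05,  3.91778715e-01]), 'ft_force': array([ 0.29914927, -0.20012406, -0.30953059]), 'moment': array([-0.00019367, -0.02584149,  0.00081403]), 'opening': 1.004079855056179}
```

View pics/top1.png

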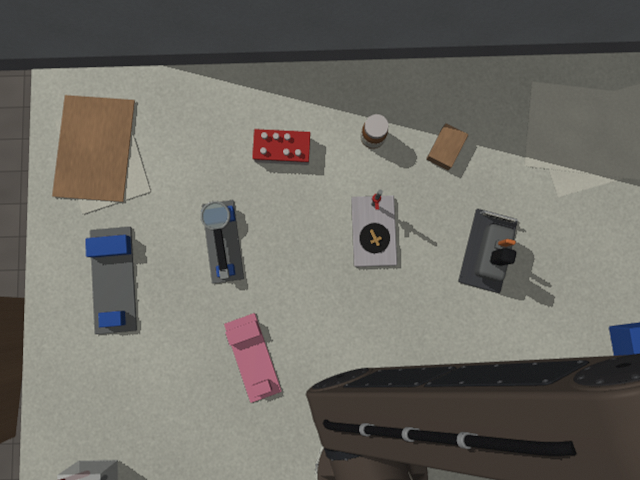

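View pics/scene1.png

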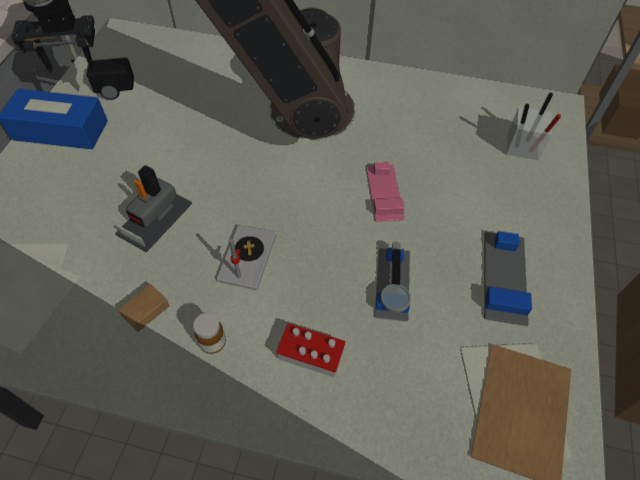

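The top view shows the scanner at about (492,250) with its grip at (503,257), the stand at (375,232) with the pointer at (377,200), and the loupe on its rest from (216,215) to (224,273). The scene view agrees. I'll enlarge these areas next.

```bash
python3 - <<'E'
from h import *
a=cv2.imread('pics/top1.png')
c=[a[180:305,u:u+125] for u in(435,315,160)]
b=cv2.imread('pics/scene1.png')
c+=[b[155:255,105:205],b[215:315,195:295],b[230:330,345:445]]
r=lambda l,s:np.hstack([cv2.resize(x,(266,266),interpolation=cv2.INTER_CUBIC) for x in l])
cv2.imwrite('pics/c1.png',np.vstack([r(c[:3],0),r(c[3:],0)]))
z=load('top1')
for n,u,v in [('griptop',503,257),('disc',375,238),('plate',385,259),('ring',216,206),('handle',221,245),('rack',282,146),('jar',375,124),('box',449,142)]: print(n,w(z,u,v).round(1))
E
```

```text
griptop [ 472.1 -269.2  161.4]
disc [532.4 -24.   26.5]
plate [484.3 -47.   11.4]
ring [615.1 340.8  37.3]
handle [523.3 327.9  48.3]
rack [751.5 185.5  40.9]
jar [782.2 -26.7  89.5]
box [ 751.1 -203.    37.4]
```

View pics/c1.png

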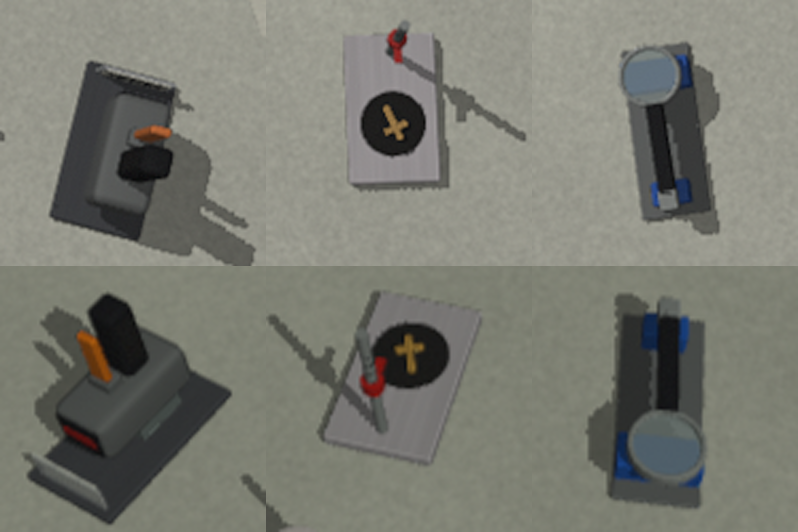

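The crops show the scanner plate corners at (87,62), (176,85) and (52,215), the disc centre at (393,123), the stand's left edge running from (344,36) to (350,186), the lens ring at (650,75), and the handle end at (668,207).

```bash
python3 - <<'E'
from h import *
z=load('top1'); s=load('scene1'); k=266/125; k2=2.66
T=lambda i,u,v,h: w(z,(435,315,160)[i]+(u-266*i)/k-.25,180+v/k-.25,h=h)
S=lambda i,u,v,h: w(s,(105,195,345)[i]+(u-266*i)/k2-.3,(155,215,230)[i]+(v-266)/k2-.3,h=h)
yaw=lambda a,b: np.degrees(np.arctan2(*(b-a)[1::-1])).round(1)
a,b,c=T(0,87,62,10),T(0,176,85,10),T(0,52,215,10)
print('scanner corners',a.round(),b.round(),c.round(),'yaw',yaw(c,a),yaw(b,a)-90,np.linalg.norm(a-b),np.linalg.norm(a-c))
print('grip top (top)',T(0,146,162,164).round())
print('scanner scene corners', S(0,30,478,10).round(),S(0,110,521,10).round(),S(0,231,392,10).round())
d=T(1,393,123,16);print('disc',d.round(),S(1,410,355,16).round(),'cross',T(1,394,123,20).round())
print('stand yaw',yaw(T(1,350,186,14),T(1,344,36,14)),yaw(T(1,438,183,14),T(1,437,34,14)))
for h in(85,100,115,130,145,164):print(h,'ptr',T(1,397,58,h).round(),S(1,383,362,h).round())
r=T(2,650,75,42);e=T(2,668,205,44);print('ring',r.round(),S(2,666,446,42).round(),'end',e.round(),'yaw',yaw(e,r),np.linalg.norm(e-r), S(2,669,300,46).round())
p=[T(2,620,47,6),T(2,690,43,6),T(2,644,219,6),T(2,712,208,6)];print('rest',[q.round() for q in p])
# clouds
def cl(z):
    v,u=np.mgrid[:480,:640];d=z['d'];K=z['mtx'];P=np.stack([(u-K[0,2])/K[0,0]*d,(v-K[1,2])/K[1,1]*d,d],-1)-z['t'];return P@z['R']
for n,q in(('top',z),('scene',s)):
    P=cl(q);p=q['p'].astype(int)
    red=(p[...,0]>120)&(p[...,1]<60)&(p[...,2]<60)
    m=red&(np.linalg.norm(P[...,:2]-d[:2],axis=-1)<130)&(P[...,2]>50);X=P[m];print(n,'red',len(X),X.mean(0).round(),np.percentile(X[:,2],[5,50,95]).round());
    c=X[np.argsort(X[:,0])];print(c[:6].round(),c[-4:].round())
    g=(np.abs(P[...,0]-475)<50)&(np.abs(P[...,1]+268)<50)&(P[...,2]>155)&(p[...,0]<60);print('grip',g.sum(),P[g].mean(0).round())
    o=(p[...,0]>150)&(p[...,2]<60)&(P[...,2]>90)&(P[...,1]<-200);print('orange',o.sum(),P[o].mean(0).round())
E
```

```text
scanner corners [ 597. -264.   10.] [ 568. -360.   10.] [ 429. -217.   10.] yaw -15.8 -16.299999999999997 100.1166852367009 173.708189202216
grip top (top) [ 474. -269.  164.]
scanner scene corners [ 572. -356.   10.] [ 598. -265.   10.] [ 431. -213.   10.]
disc [535. -24.  16.] [534. -23.  16.] cross [534. -24.  20.]
stand yaw 0.4 -2.0
85 ptr [595. -23.  85.] [589. -23.  85.]
100 ptr [592. -21. 100.] [598. -18. 100.]
115 ptr [590. -20. 115.] [606. -13. 115.]
130 ptr [588. -18. 130.] [615.  -8. 130.]
145 ptr [585. -16. 145.] [624.  -4. 145.]
164 ptr [582. -14. 164.] [636.   2. 164.]
ring [593. 342.  42.] [596. 343.  42.] end [453. 323.  44.] yaw 7.5 141.81886295144295 [451. 322.  46.]
rest [array([631., 382.,   6.]), array([634., 304.,   6.]), array([440., 356.,   6.]), array([450., 282.,   6.])]
top red 32 [603. -21.  94.] [ 89.  93. 101.]
[[592. -22.  92.]
 [592. -26.  90.]
 [592. -24.  89.]
 [593. -23.  95.]
 [594. -26.  93.]
 [594. -22.  93.]] [[617. -17. 102.]
 [618. -16.  93.]
 [620. -18.  98.]
 [622. -20.  96.]]
grip 211 [ 475. -278.  163.]
orange 22 [ 505. -288.  154.]
scene red 11 [611. -20.  94.] [ 88.  94. 101.]
[[592. -25.  89.]
 [594. -21.  93.]
 [596. -21.  91.]
 [598. -23.  94.]
 [613. -15.  98.]
 [617. -16.  92.]] [[622. -17.  87.]
 [622. -16. 100.]
 [623. -23.  98.]
 [623. -18. 101.]]
grip 126 [ 479. -278.  163.]
orange 7 [ 506. -287.  154.]
```

Request:
carry_out --moves '[{"dx": 0.335, "dy": -0.183, "dz": 0, "twist": -51.6}, {"dx": 0.335, "dy": -0.183, "dz": 0, "twist": -51.6}, {"dx": 0.335, "dy": -0.183, "dz": 0, "twist": -51.6}, {"dx": 0.335, "dy": -0.183, "dz": 0, "twist": -51.6}, {"dx": 0.335, "dy": -0.183, "dz": 0, "twist": -51.6}]'

```text
t: 0.6
eef_pos: [396.5, -381.3, 214.5]
tcp_rot: [-3.141, -0.0, 1.148]
ft_force: [0.7, -1.0, 0.8]
opening: 0.996
```

Request:
carry_out --moves '[{"dx": 0.126, "dy": 0.0335, "dz": 0, "twist": -8.2}, {"dx": 0.126, "dy": 0.0335, "dz": 0, "twist": -8.2}, {"dx": 0.126, "dy": 0.0335, "dz": 0, "twist": -8.2}, {"dx": 0.126, "dy": 0.0335, "dz": 0, "twist": -8.2}]'

```text
t: 1.0
eef_pos: [480.3, -279.5, 214.4]
tcp_rot: [-3.141, -0.001, 1.289]
ft_force: [0.5, 0.3, 0.2]
opening: 1.001
```

```bash
python3 - <<'E'
from h import *
snap('wrist','w1');print(state()['eef_pos'],state()['tcp_rot'],camera_info('wrist'))
E
```

```text
[ 479.34616354 -281.01160205  214.39218746] [-3.14118576e+00 -7.45379722e-05  1.28798615e+00] {'mtx': array([[371.64829954,   0.        , 319.77773905],
       [  0.        , 371.64829954, 238.21335887],
       [  0.        ,   0.        ,   1.        ]]), 'R': array([[ 9.60279964e-01, -2.79037197e-01, -7.95367851e-04],
       [-2.69600718e-01, -9.28532730e-01,  2.55230135e-01],
       [-7.19572265e-02, -2.44877953e-01, -9.66880006e-01]]), 't': array([-539.85245378, -161.07587472,  356.46460713])}
```

View pics/w1.png

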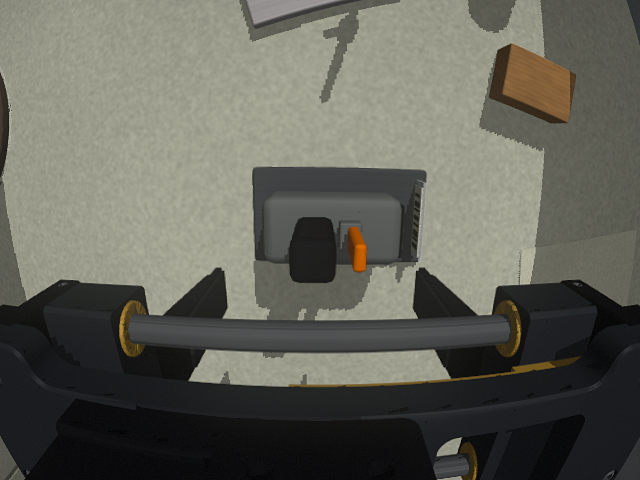

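The wrist view shows the grip top at about (312,265), the trigger top at (360,265), and the fingers at x 220 and 418. I'll get the scanner's frame from the wrist depth.

```bash
cat >> h.py <<'E'
def fish(z):
    v,u=np.mgrid[:480,:640].astype(float);K=z['mtx'];x=(u-K[0,2])/K[0,0];y=(v-K[1,2])/K[1,1];r=np.hypot(x,y)+1e-9
    k=np.tan(np.minimum(r,1.5))/r;d=z['d'];return (np.stack([x*k*d,y*k*d,d],-1)-z['t'])@z['R']
def fpix(z,X):
    c=z['R']@np.array(X)+z['t'];a=np.arctan2(np.hypot(*c[:2]),c[2]);n=c[:2]/np.hypot(*c[:2]);return n*a*z['mtx'][0,0]+z['mtx'][:2,2]
E
python3 - <<'E'
from h import *
z=load('w1');P=fish(z);p=z['p'].astype(int)
v,u=np.mgrid[:480,:640]
m=(p.max(-1)<50)&(P[...,2]>158)&(P[...,2]<170)&(u>270)&(u<350)&(v>200)&(v<295)
X=P[m][:,:2];print('grip',m.sum(),X.mean(0),cv2.minAreaRect(X.astype(np.float32)),P[m][:,2].mean())
o=(p[...,0]>180)&(p[...,2]<70)&(u>330)&(u<380)&(v<290);Q=P[o]
print('orange z',np.percentile(Q[:,2],[1,50,99]))
t=Q[Q[:,2]>148][:,:2];print('trigtop',len(t),t.mean(0),cv2.minAreaRect(t.astype(np.float32)))
for q in [(254,168),(425,170),(254,260)]: print(q,P[q[1]+2,q[0]+(3 if q[0]<300 else -3)])
e=np.array([np.cos(np.radians(-16)),np.sin(np.radians(-16))]);g=X.mean(0)
print('trig ahead along x',(t-g)@e.min() if 0 else (((t-g)@e).min(),((t-g)@e).max()),((X-g)@e).min(),((X-g)@e).max(), 'tcp',(state()['eef_pos'][:2]-g)@e, (state()['eef_pos'][:2]-g)@np.array([-e[1],e[0]]))
E
```

```text
grip 1962 [ 475.76531707 -281.44172202] ((475.5493469238281, -282.371337890625), (28.7619686126709, 30.04806900024414), 75.25121307373047) 163.80210974132518
orange z [152.1701678  154.64058162 156.33186686]
trigtop 204 [ 505.57757531 -290.35901815] ((505.4749755859375, -256.370849609375), (9.110930442810059, 86.97786712646484), 0.37690791487693787)
(254, 168) [ 431.62907776 -221.28237739   11.10948773]
(425, 170) [ 593.66167028 -269.37788816   10.72796651]
(254, 260) [ 398.45672672 -316.66637444    2.18299606]
trig ahead along x (np.float64(5.015731592585132), np.float64(34.10099068000187)) -15.095326596949814 15.023595299450383 tcp 3.323573425696896 1.4004729061199797
```

Request:
carry_out --moves '[{"dx": -0.0015, "dy": 0.0008, "dz": 0.04, "twist": 0.3}, {"dx": -0.0015, "dy": 0.0008, "dz": 0.065, "twist": 0.3}, {"dx": -0.0015, "dy": 0.0008, "dz": 0.0755, "twist": 0.3}, {"dx": -0.0015, "dy": 0.0008, "dz": 0.0755, "twist": 0.3}]' --grip 0.07

```text
t: 1.45
eef_pos: [478.1, -284.6, 138.1]
tcp_rot: [-3.139, -0.001, 1.279]
ft_force: [0.4, 0.2, 0.2]
opening: 0.753
```

Request:
carry_out --moves '[{"dz": 0}, {"dz": 0}]' --grip 0.058

```text
schema error: expected keys dx, dy, dz, twist
```

Request:
carry_out --moves '[{"dx": 0, "dy": 0, "dz": 0, "twist": 0}, {"dx": 0, "dy": 0, "dz": 0, "twist": 0}]' --grip 0.058

```text
t: 1.65
eef_pos: [479.3, -284.7, 140.4]
tcp_rot: [3.14, 0.001, 1.279]
ft_force: [0.0, 0.1, -0.2]
opening: 0.637
```

Request:
carry_out --moves '[{"dx": 0.001, "dy": 0, "dz": 0.001, "twist": 0}, {"dx": 0.001, "dy": 0, "dz": 0.001, "twist": 0}, {"dx": 0.001, "dy": 0, "dz": 0.001, "twist": 0}]' --grip 0.039

```text
t: 1.95
eef_pos: [480.0, -283.7, 139.0]
tcp_rot: [3.139, 0.001, 1.28]
ft_force: [-4.0, -1.6, 9.8]
opening: 0.435
```

Request:
carry_out --moves '[{"dx": 0, "dy": 0, "dz": 0, "twist": 0}, {"dx": 0, "dy": 0, "dz": 0, "twist": 0}]' --grip 0.036

```text
t: 2.15
eef_pos: [479.2, -283.4, 138.9]
tcp_rot: [3.141, 0.001, 1.28]
ft_force: [0.1, -1.3, 7.8]
opening: 0.416
```

Request:
carry_out --moves '[{"dx": 0, "dy": 0, "dz": 0, "twist": 0}, {"dx": 0, "dy": 0, "dz": 0, "twist": 0}]'

```text
t: 2.35
eef_pos: [479.2, -283.4, 138.9]
tcp_rot: [3.141, 0.001, 1.28]
ft_force: [-1.5, -1.0, 7.9]
opening: 0.417
```

```bash
python3 - <<'E'
from h import *
snap('wrist','w2');s=state();print(s['t'],s['opening']*95.1,s['ft_force'])
z=load('w2');P=fish(z);p=z['p'].astype(int);v,u=np.mgrid[:480,:640]
o=(p[...,0]>150)&(p[...,2]<70)&(u>290)&(u<400)&(v>150)&(v<330)&(P[...,2]>140);Q=P[o];print(len(Q))
e=np.array([.961,-.276]);g=np.array([475.7,-281.8])
Q=Q[Q[:,2]>149]; print(len(Q),Q[:,2].mean() if len(Q) else 0,np.percentile((Q[:,:2]-g)@e,[5,50,95]) if len(Q) else 0)
E
```

```text
2.4 39.34168147000667 [-0.86223924 -2.12991805  8.85919073]
575
483 153.8123966169001 [16.25098597 18.63671377 21.9205867 ]
```

Request:
carry_out --moves '[{"dx": 0, "dy": 0, "dz": 0, "twist": 0}]'

```text
t: 2.5
eef_pos: [479.2, -283.4, 138.9]
tcp_rot: [3.141, 0.001, 1.28]
ft_force: [-1.7, -0.3, 8.2]
opening: 0.415
```

Request:
carry_out --moves '[{"dx": 0, "dy": 0, "dz": 0, "twist": 0}, {"dx": 0, "dy": 0, "dz": 0, "twist": 0}, {"dx": 0, "dy": 0, "dz": 0, "twist": 0}, {"dx": 0, "dy": 0, "dz": 0, "twist": 0}, {"dx": 0, "dy": 0, "dz": 0, "twist": 0}]' --grip 0.07

```text
t: 3.0
eef_pos: [478.5, -282.7, 137.6]
tcp_rot: [-3.139, -0.001, 1.28]
ft_force: [0.6, -0.8, -0.2]
opening: 0.725
```

```bash
python3 - <<'E'
from h import *
snap('wrist','w3');s=state();print(s['t'],s['opening']*95.1,s['ft_force'],s['eef_pos'],s['tcp_rot'])
z=load('w3');P=fish(z);p=z['p'].astype(int);v,u=np.mgrid[:480,:640]
o=(p[...,0]>150)&(p[...,2]<70)&(u>290)&(u<400)&(v>150)&(v<330)&(P[...,2]>149);Q=P[o]
e=np.array([.961,-.276]);g=np.array([475.7,-281.8])
print(len(Q),np.percentile((Q[:,:2]-g)@e,[5,50,95]))
E
```

```text
3.05 69.22112007868776 [-0.74331478 -0.09947989 -0.16903376] [ 478.59969713 -282.7355185   137.67540177] [-3.13975526e+00 -5.47196765e-04  1.27978536e+00]
609 [28.10527691 31.28104872 34.8398805 ]
```

Trigger squeezed to its stop and sprung back (top at 31.3 mm again). Next the loupe.

Request:
carry_out --moves '[{"dx": 0, "dy": 0, "dz": -0.05, "twist": 0}, {"dx": 0, "dy": 0, "dz": -0.1, "twist": 0}, {"dx": 0.6, "dy": -0.14, "dz": -0.1, "twist": 65.8}, {"dx": 0.6, "dy": -0.14, "dz": -0.1, "twist": 65.8}, {"dx": 0.6, "dy": -0.14, "dz": -0.1, "twist": 65.8}]' --grip 0.09

```text
t: 3.55
eef_pos: [487.6, -141.2, 238.2]
tcp_rot: [-3.141, 0.0, 0.851]
ft_force: [1.0, -0.1, 0.3]
opening: 0.946
```

Request:
carry_out --moves '[{"dx": 0.3685, "dy": -0.2975, "dz": 0, "twist": 40}, {"dx": 0.3685, "dy": -0.2975, "dz": 0, "twist": 40}, {"dx": 0.3685, "dy": -0.2975, "dz": 0, "twist": 40}, {"dx": 0.3685, "dy": -0.2975, "dz": 0, "twist": 40}, {"dx": 0.3685, "dy": -0.2975, "dz": 0, "twist": 40}]'

```text
t: 4.05
eef_pos: [496.1, 79.4, 237.9]
tcp_rot: [-3.142, 0.001, 0.191]
ft_force: [0.7, 0.1, 0.3]
opening: 0.952
```

Request:
carry_out --moves '[{"dx": 0.045, "dy": -0.23, "dz": 0, "twist": 0}, {"dx": 0.045, "dy": -0.23, "dz": 0, "twist": 0}, {"dx": 0.045, "dy": -0.23, "dz": 0, "twist": 0}, {"dx": 0.045, "dy": -0.23, "dz": 0, "twist": 0}, {"dx": 0.045, "dy": -0.23, "dz": 0, "twist": 0}]'

```text
t: 4.55
eef_pos: [495.1, 314.7, 237.7]
tcp_rot: [3.141, 0.001, 0.198]
ft_force: [-0.0, 0.0, -0.6]
opening: 0.948
```

```bash
python3 - <<'E'
from h import *
snap('wrist','w4');s=state();print(s['eef_pos'],s['tcp_rot'],s['qvel'].round(2))
E
```

```text
[494.98373813 317.9003843  237.47501308] [-3.14069456e+00  8.42029634e-04  1.99225016e-01] [-0.07 -0.03  0.06 -0.01 -0.03 -0.1 ]
```

View pics/w4.png

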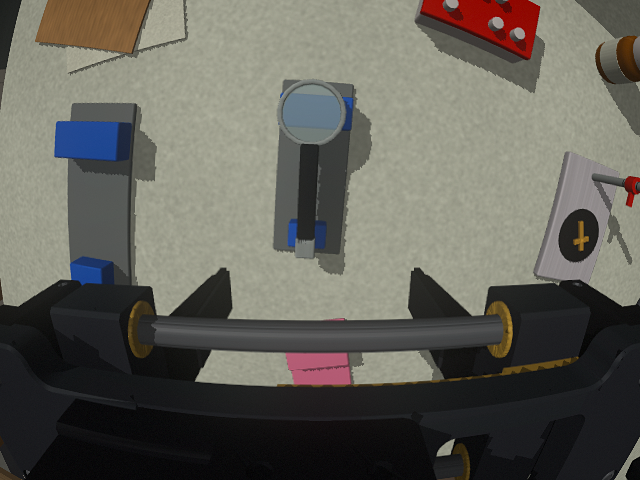

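The wrist view shows the lens ring centred at (312,112) and the handle running from (309,146) to (305,240), with the end cap at (304,250) and the pointer at the right edge (632,188).

```bash
python3 - <<'E'
from h import *
z=load('w4');P=fish(z);p=z['p'].astype(int);v,u=np.mgrid[:480,:640]
m=(p.max(-1)<55)&(u>285)&(u<330)&(v>140)&(v<245)&(np.abs(P[...,2]-46)<6);X=P[m][:,:2].astype(np.float32)
vx,vy,cx,cy=cv2.fitLine(X,cv2.DIST_HUBER,0,.01,.01).ravel();e=np.array([vx,vy])*np.sign(vx);c=np.array([cx,cy])
print('handle',m.sum(),c,np.degrees(np.arctan2(e[1],e[0])),P[m][:,2].mean())
s=(X-c)@e;print('extent',c+e*s.min(),c+e*s.max(),s.max()-s.min(),'width',np.ptp((X-c)@[-e[1],e[0]]))
# ring: metal pixels with z 38..46 near
r=(np.abs(P[...,2]-41)<6)&(u>270)&(u<355)&(v>70)&(v<148)&(p.max(-1)>100)&(p[...,2]-p[...,0]<25);R=P[r][:,:2].astype(np.float32)
print('ring',r.sum(),cv2.minEnclosingCircle(R),cv2.fitEllipse(R[cv2.convexHull(R,returnPoints=False).ravel()]))
# by ray at z=42
def ray(U,V,h):
    K=z['mtx'];x=(U-K[0,2])/K[0,0];y=(V-K[1,2])/K[1,1];q=np.hypot(x,y);k=z['R'].T@np.array([x*np.tan(q)/q,y*np.tan(q)/q,1]);C=-z['R'].T@z['t'];return C+k*(h-C[2])/k[2]
for U,V in[(278,112),(346,112),(312,79.5),(312,146)]:print(ray(U,V,42).round(1))
red=(p[...,0]>120)&(p[...,1]<60)&(p[...,2]<60)&(u>600)&(v>160)&(v<220);Q=P[red&(P[...,2]>50)];print('ptr',len(Q),Q.mean(0),np.percentile(Q,[3,97],axis=0))
E
```

```text
handle 1689 [516.76465 334.12326] 8.756914 46.629648853841054
extent [468.53394 326.69388] [562.66266 341.1933 ] 95.23887 width 17.725447
ring 1654 ((594.3450927734375, 346.4443054199219), 33.92051315307617) ((593.8802490234375, 346.0697326660156), (65.99486541748047, 66.88164520263672), 45.316593170166016)
[587.9 377.5  42. ]
[600.7 312.6  42. ]
[625.9 351.4  42. ]
[561.1 338.3  42. ]
ptr 121 [608.20363113 -11.47820845  99.91034916] [[591.31841949 -23.9263781   91.07024951]
 [623.65731854 -10.67330448  98.49679619]]
```

Request:
carry_out --moves '[{"dx": 0.0247, "dy": -0.011, "dz": 0.02, "twist": 2.7}, {"dx": 0.0247, "dy": -0.011, "dz": 0.07, "twist": 2.7}, {"dx": 0.0247, "dy": -0.011, "dz": 0.12, "twist": 2.7}, {"dx": 0.0247, "dy": -0.011, "dz": 0.16, "twist": 2.7}, {"dx": 0.0247, "dy": -0.011, "dz": 0.16, "twist": 2.7}]'

```text
t: 5.1
eef_pos: [515.4, 326.1, 73.1]
tcp_rot: [3.138, 0.009, 0.149]
ft_force: [-0.7, 0.3, -0.6]
opening: 0.945
```

```bash
python3 - <<'E'
from h import *
read_camera('wrist');read_camera('wrist');snap('wrist','w5');s=state();print(s['eef_pos'],s['tcp_rot'],s['qvel'].round(2))
z=load('w5');P=fish(z);p=z['p'].astype(int);v,u=np.mgrid[:480,:640]
m=(p.max(-1)<60)&(np.abs(P[...,2]-46)<5)&(np.abs(P[...,0]-520)<50)&(np.abs(P[...,1]-334)<25);X=P[m][:,:2].astype(np.float32)
vx,vy,cx,cy=cv2.fitLine(X,cv2.DIST_HUBER,0,.01,.01).ravel();e=np.array([vx,vy])*np.sign(vx);c=np.array([cx,cy])
print('handle',m.sum(),c,np.degrees(np.arctan2(e[1],e[0])),P[m][:,2].mean(),'max/min',c+e*((X-c)@e).min(),c+e*((X-c)@e).max(),'w',np.ptp((X-c)@[-e[1],e[0]]))
n=np.array([-e[1],e[0]]);print('tcp off along n',(s['eef_pos'][:2]-c)@n)
E
```

```text
[518.82901665 327.86703433  79.84305285] [-3.14121336e+00 -1.54885803e-03  1.49204023e-01] [ 0.   -0.03 -0.01  0.   -0.01  0.  ]
handle 3970 [527.36865 332.85526] 8.3429365 48.080461603294594 max/min [486.11246 326.80505] [563.78    338.19498] w 17.840347
tcp off along n -3.6963504991332607
```

Request:
carry_out --moves '[{"dx": -0.001, "dy": -0.0037, "dz": 0.03, "twist": 0.2}, {"dx": -0.001, "dy": -0.0037, "dz": 0.055, "twist": 0.2}, {"dx": -0.001, "dy": -0.0037, "dz": 0.061, "twist": 0.2}, {"dx": -0.001, "dy": -0.0037, "dz": 0.061, "twist": 0.2}, {"dx": -0.001, "dy": -0.0037, "dz": 0.061, "twist": 0.2}]'

```text
t: 5.75
eef_pos: [517.5, 331.5, 19.1]
tcp_rot: [-3.141, -0.003, 0.146]
ft_force: [0.1, 0.1, -0.2]
opening: 0.946
```

Request:
carry_out --moves '[{"dx": 0, "dy": 0, "dz": 0, "twist": 0}, {"dx": 0, "dy": 0, "dz": 0, "twist": 0}, {"dx": 0, "dy": 0, "dz": 0, "twist": 0}, {"dx": 0, "dy": 0, "dz": 0, "twist": 0}]' --grip 0.03

```text
t: 6.15
eef_pos: [516.6, 331.2, 17.4]
tcp_rot: [-3.142, -0.0, 0.146]
ft_force: [0.6, 0.2, 0.0]
opening: 0.665
```

Request:
carry_out --moves '[{"dx": 0, "dy": 0, "dz": -0.001, "twist": 0}, {"dx": 0, "dy": 0, "dz": -0.001, "twist": 0}, {"dx": 0, "dy": 0, "dz": -0.001, "twist": 0}, {"dx": 0, "dy": 0, "dz": -0.001, "twist": 0}, {"dx": 0, "dy": 0, "dz": -0.001, "twist": 0}]' --grip 0.008

```text
t: 6.65
eef_pos: [516.5, 331.1, 18.0]
tcp_rot: [3.141, 0.0, 0.146]
ft_force: [-0.4, 0.0, 0.5]
opening: 0.244
```

Request:
carry_out --moves '[{"dx": 0, "dy": 0, "dz": 0, "twist": 0}, {"dx": 0, "dy": 0, "dz": 0, "twist": 0}, {"dx": 0, "dy": 0, "dz": 0, "twist": 0}, {"dx": 0, "dy": 0, "dz": 0, "twist": 0}, {"dx": 0, "dy": 0, "dz": 0, "twist": 0}]'

```text
t: 7.15
eef_pos: [516.5, 331.1, 18.1]
tcp_rot: [3.142, 0.0, 0.146]
ft_force: [0.4, 0.8, -1.7]
opening: 0.186
```

Request:
carry_out --moves '[{"dx": 0, "dy": 0, "dz": -0.01, "twist": 0}, {"dx": 0, "dy": 0, "dz": -0.03, "twist": 0}, {"dx": 0, "dy": 0, "dz": -0.06, "twist": 0}, {"dx": 0, "dy": 0, "dz": -0.09, "twist": 0}, {"dx": 0, "dy": 0, "dz": -0.11, "twist": 0}]'

```text
t: 7.65
eef_pos: [516.9, 331.3, 130.9]
tcp_rot: [-3.141, -0.002, 0.146]
ft_force: [0.3, 0.4, -0.7]
opening: 0.185
```

```bash
cat >> h.py <<'E'
def lens(f):
    z=load(f);s=state();P=fish(z);p=z['p'].astype(int)
    a=s['tcp_rot'][2];ex=np.array([np.cos(a),np.sin(a),0]);ey=np.array([-ex[1],ex[0],0]);L=np.stack([(P-s['eef_pos'])@ex,(P-s['eef_pos'])@ey,P[...,2]-s['eef_pos'][2]],-1)
    m=(z['d']>0)&(L[...,0]>42)&(L[...,0]<120)&(abs(L[...,1])<42)&(L[...,2]>5)&(L[...,2]<45)
    q=L[m];c=cv2.minEnclosingCircle(q[:,:2].astype(np.float32));print('ring',m.sum(),c)
    A=np.c_[q[:,:2],np.ones(len(q))];k=np.linalg.lstsq(A,q[:,2],rcond=None)[0];print('plane slopes',k,'z at ctr',k[:2]@c[0]+k[2],'tops pct',np.percentile(q[:,2],[5,50,95]))
    h=(p.max(-1)<60)&(L[...,0]>14)&(L[...,0]<45)&(abs(L[...,1])<14)&(L[...,2]>5)&(L[...,2]<45);q=L[h];print('handle',h.sum(),q.mean(0),np.polyfit(q[:,0],q[:,2],1),np.polyfit(q[:,0],q[:,1],1))
    print('eef',s['eef_pos'],s['tcp_rot'],s['ft_force'],s['opening'])
E
python3 - <<'E'
from h import *
read_camera('wrist');read_camera('wrist');read_camera('wrist')
snap('wrist','w6');lens('w6')
E
```

```text
ring 22476 ((76.52226257324219, -0.5703139901161194), 35.5693359375)
plane slopes [-1.78401211e-02 -7.90892210e-04  2.36914981e+01] z at ctr 22.326782761258986 tops pct [20.33574684 21.62746641 25.49684994]
handle 3226 [29.94967313 -0.79435552 28.71098295] [-7.57355750e-04  2.87336655e+01] [-0.00140897 -0.75215744]
eef [516.31495224 330.99332535 128.07143438] [ 3.14156745e+00 -2.25607766e-04  1.45817453e-01] [-0.16248624 -1.29680887 -0.67541522] 0.1870200695463263
```

View pics/w6.png

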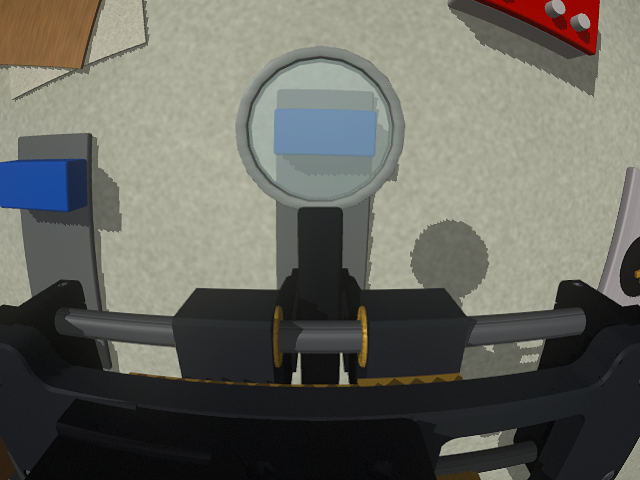

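Loupe is held level, with the ring about 77 mm ahead of the TCP and the handle top 28.7 mm above it. Moving toward the stand, short of the final pose.

Request:
carry_out --moves '[{"dx": -0.007, "dy": 0.017, "dz": 0, "twist": 0}, {"dx": -0.02, "dy": 0.049, "dz": 0, "twist": 0}, {"dx": -0.036, "dy": 0.088, "dz": 0, "twist": 0}, {"dx": -0.052, "dy": 0.128, "dz": 0, "twist": 0}, {"dx": -0.068, "dy": 0.168, "dz": 0, "twist": 0}]'

```text
t: 8.35
eef_pos: [472.3, 153.5, 126.8]
tcp_rot: [3.141, 0.002, 0.146]
ft_force: [1.0, -0.2, -1.6]
opening: 0.186
```

Request:
carry_out --moves '[{"dx": -0.016, "dy": 0.04, "dz": 0, "twist": 0}, {"dx": -0.032, "dy": 0.08, "dz": 0, "twist": 0}, {"dx": -0.048, "dy": 0.12, "dz": 0, "twist": 0}, {"dx": -0.061, "dy": 0.15, "dz": 0, "twist": 0}, {"dx": -0.068, "dy": 0.168, "dz": 0, "twist": 0}]'

```text
t: 8.85
eef_pos: [429.4, -22.9, 127.1]
tcp_rot: [-3.141, 0.002, 0.144]
ft_force: [0.1, 0.6, -1.8]
opening: 0.184
```

Request:
carry_out --moves '[{"dx": -0.006, "dy": 0.0135, "dz": 0, "twist": 0}, {"dx": -0.006, "dy": 0.0135, "dz": 0, "twist": 0}, {"dx": -0.006, "dy": 0.0135, "dz": 0, "twist": 0}]'

```text
t: 9.15
eef_pos: [426.5, -35.2, 127.5]
tcp_rot: [-3.141, 0.001, 0.145]
ft_force: [-0.2, 0.2, -0.4]
opening: 0.19
```

```bash
python3 - <<'E'
from h import *
read_camera('wrist');read_camera('wrist')
snap('wrist','w7');lens('w7');snap('scene','s7');snap('top','t7')
z=load('w7');P=fish(z);p=z['p'].astype(int)
red=(p[...,0]>110)&(p[...,1]<60)&(p[...,2]<60)&(np.hypot(P[...,0]-600,P[...,1]+20)<40)&(P[...,2]>60);Q=P[red]
v,u=np.nonzero(red);print('red',len(Q),u.min(),u.max(),v.min(),v.max(),np.percentile(Q,[2,50,98],axis=0).round(1))
E
```

```text
ring 22496 ((76.58870697021484, -0.9301117062568665), 35.43939208984375)
plane slopes [-1.85336180e-02  1.32742172e-04  2.37664039e+01] z at ctr 22.346814610310986 tops pct [20.33569487 21.64725894 25.54193996]
handle 3209 [29.96908379 -0.76966617 28.75106109] [-1.70912810e-03  2.88022821e+01] [-1.20971814e-04 -7.66040759e-01]
eef [426.802186   -34.63147076 127.84402136] [-3.14139343e+00  5.52699834e-04  1.46628335e-01] [ 0.08020299 -0.25897984 -1.70863369] 0.18754116846563076Traceback (most recent call last):
  File "<stdin>", line 6, in <module>
    return umr_minimum(a, axis, None, out, keepdims, initial, where)
ValueError: zero-size array to reduction operation minimum which has no identity
```

View pics/w7.png

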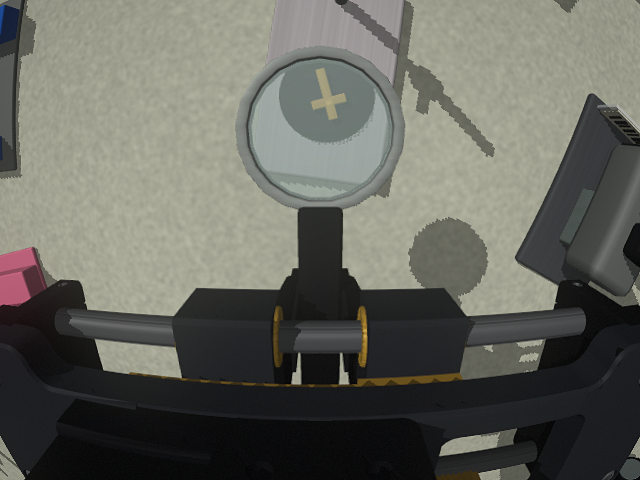

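The wrist view shows the disc and pendant seen through the lens, with the cross centre at about (328,94). The pointer is hidden above the frame, so I'll enlarge it in the scene and top views, with the w4 wrist view as a third.

```bash
python3 - <<'E'
from h import *
snap('scene','s7');snap('top','t7')
z=load('w7')
def ray(z,U,V,h):
    K=z['mtx'];x=(U-K[0,2])/K[0,0];y=(V-K[1,2])/K[1,1];q=np.hypot(x,y);k=z['R'].T@np.array([x*np.tan(q)/q,y*np.tan(q)/q,1]);C=-z['R'].T@z['t'];return C+k*(h-C[2])/k[2]
print('cross',ray(z,327.5,94,21),'ends',ray(z,320,68,21),ray(z,335,120,21),'disc bottom/left/right',ray(z,327,144,16),ray(z,279,96,16),ray(z,375,96,16))
for f in('s7','t7','scene1','top1','w4'):
    z=load(f);p=z['p'].astype(int);red=((p[...,0]>90)&(p[...,0]>2.2*p[...,1])&(p[...,0]>2.2*p[...,2]))
    if f=='w4':P=fish(z)
    else:
        v,u=np.mgrid[:480,:640];d=z['d'];K=z['mtx'];P=(np.stack([(u-K[0,2])/K[0,0]*d,(v-K[1,2])/K[1,1]*d,d],-1)-z['t'])@z['R']
    m=red&(np.hypot(P[...,0]-605,P[...,1]+20)<32)&(P[...,2]>75)&(P[...,2]<115);Q=P[m];Q=Q[np.argsort(Q[:,0])]
    t=Q[(Q[:,0]<604)];c=Q[(Q[:,0]>606)];print(f,len(t),'tip',t.mean(0).round(1),t[:,0].min().round(1),np.median(t[:,2]).round(1),'collar',len(c),c.mean(0).round(1),np.percentile(c[:,2],[5,50,95]).round(1))
tiles=[]
for f,X in(('s7',(603,-20,94)),('t7',(603,-20,94))):
    z=load(f);u,v=pix(z,X).round().astype(int);print(f,u,v);a=z['p'][v-20:v+20,u-20:u+20,::-1];tiles.append(cv2.resize(a,(400,400),interpolation=cv2.INTER_CUBIC))
cv2.imwrite('pics/c2.png',np.hstack(tiles))
E
```

```text
cross [535.47273264 -25.09425137  21.        ] ends [554.41190566 -16.72452673  21.        ] [516.91184724 -33.4318585   21.        ] disc bottom/left/right [498.2411093  -30.35508041  16.        ] [529.69106148  10.74272061  16.        ] [540.60986389 -60.66422328  16.        ]
s7 16 tip [595. -23.  92.] 589.7 91.7 collar 43 [618.1 -19.8  94.6] [86.4 96.4 99.7]
t7 20 tip [597.  -22.6  91.4] 591.3 91.0 collar 24 [612.2 -20.6  97. ] [ 93.5  96.6 101.4]
scene1 17 tip [595.6 -22.8  92.4] 588.7 92.9 collar 39 [618.7 -20.2  93.9] [ 85.7  94.4 101.3]
top1 20 tip [596.9 -22.5  91.8] 591.7 91.6 collar 22 [612.1 -19.4  97.3] [ 93.2  97.5 102.6]
w4 70 tip [597.5 -19.   91.6] 591.0 91.8 collar 138 [616.7 -13.7  93.7] [85.9 95.4 98. ]
s7 237 254
t7 375 203
```

View pics/c2.png

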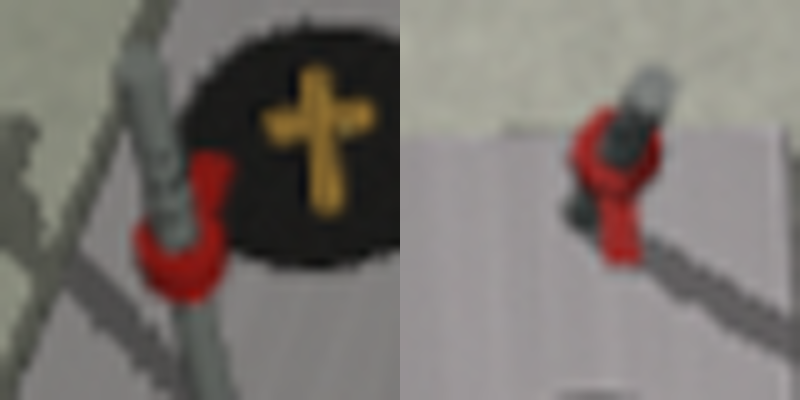

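The crops clearly show the red collar with its pointer tip at (620,262) in the top tile and (215,160) in the scene tile. Next I check the depth bias on surfaces of known height.

```bash
python3 - <<'E'
from h import *
from scipy.optimize import least_squares
for f in('s7','t7','w4','scene1','top1'):
    z=load(f);p=z['p'].astype(int)
    if f=='w4':P=fish(z)
    else:
        v,u=np.mgrid[:480,:640];d=z['d'];K=z['mtx'];P=(np.stack([(u-K[0,2])/K[0,0]*d,(v-K[1,2])/K[1,1]*d,d],-1)-z['t'])@z['R']
    a=(abs(P[...,0]-578)<6)&(abs(P[...,1]+24)<35)&(P[...,2]<40);b=(abs(P[...,0]-475)<8)&(abs(P[...,1]+280)<8)&(P[...,2]>140)
    t=(abs(P[...,0]-660)<30)&(abs(P[...,1]+40)<30)
    tp=(np.hypot(P[...,0]-615,P[...,1]+21)<12)&(P[...,2]>155)
    print(f,'plate14',np.median(P[a][:,2]).round(2),'grip164',np.median(P[b][:,2]).round(2) if b.any() else '-','table',np.median(P[t][:,2]).round(2),'post164',tp.sum(),P[tp].mean(0).round(1))
s,t=load('s7'),load('t7')
# tip: scene tile (215,155)->px ; top tile (622,264)
tip=((237-20+213/10-.5,254-20+157/10-.5),(375-20+222/10-.5,203-20+264/10-.5))
r=least_squares(lambda X:np.r_[pix(s,X)-tip[0],pix(t,X)-tip[1]],[590,-20,92]);print('tip tri',r.x.round(1),r.fun.round(2))
c=((217+182/10-.5,234+245/10-.5),(355+215/10-.5,183+152/10-.5))
r=least_squares(lambda X:np.r_[pix(s,X)-c[0],pix(t,X)-c[1]],[615,-20,92]);print('collar tri',r.x.round(1),r.fun.round(2))
E
```

```text
s7 plate14 15.07 grip164 165.32 table 1.37 post164 25 [615.2 -22.3 163.4]
t7 plate14 14.6 grip164 164.19 table 0.9 post164 22 [614.9 -21.7 163.2]
w4 plate14 14.61 grip164 - table 0.56 post164 0 [nan nan nan]
scene1 plate14 14.34 grip164 164.84 table 1.21 post164 26 [614.8 -22.7 162.3]
top1 plate14 14.21 grip164 164.68 table 0.71 post164 23 [614.7 -21.9 162.7]
tip tri [589.5 -23.2  92.7] [ 0.15  0.01  0.14 -0.05]
collar tri [614.2 -22.3  93.8] [ 0.04  0.    0.04 -0.01]<stdin>:11: RuntimeWarning: Mean of empty slice.
  ret = um.true_divide(
```

Request:
carry_out --moves '[{"dx": 0.008, "dy": 0.0013, "dz": 0.01, "twist": 0}, {"dx": 0.018, "dy": 0.0029, "dz": 0.028, "twist": 0}, {"dx": 0.027, "dy": 0.0043, "dz": 0.045, "twist": 0}, {"dx": 0.0308, "dy": 0.005, "dz": 0.054, "twist": 0}, {"dx": 0.0308, "dy": 0.005, "dz": 0.056, "twist": 0}]'

```text
t: 10.0
eef_pos: [458.1, -35.7, 70.9]
tcp_rot: [-3.141, 0.002, 0.146]
ft_force: [-0.5, -0.5, -1.4]
opening: 0.187
```

```bash
python3 - <<'E'
from h import *
for _ in range(8): read_camera('scene')
snap('wrist','w8');lens('w8');snap('scene','s8');snap('top','t8')
tiles=[]
for f in('s8','t8'):
    z=load(f);u,v=pix(z,(550,-22,90)).round().astype(int);print(f,u,v,[pix(z,X).round(1).tolist() for X in((535,-24.5,90),(590,-23,90))]);tiles.append(cv2.resize(z['p'][v-40:v+40,u-40:u+40,::-1],(400,400),interpolation=cv2.INTER_CUBIC))
    v,u=np.mgrid[:480,:640];d=z['d'];K=z['mtx'];P=(np.stack([(u-K[0,2])/K[0,0]*d,(v-K[1,2])/K[1,1]*d,d],-1)-z['t'])@z['R']
    m=(np.hypot(P[...,0]-535,P[...,1]+24)<42)&(P[...,2]>70)&(P[...,2]<115)&(P[...,0]>505);Q=P[m];print('ring',m.sum(),cv2.minEnclosingCircle(Q[:,:2].astype(np.float32)),np.percentile(Q[:,2],[5,50,95]).round(1))
cv2.imwrite('pics/c3.png',np.hstack(tiles))
E
```

```text
ring 22483 ((76.41946411132812, -1.327881097793579), 35.641502380371094)
plane slopes [-1.74891446e-02 -8.45796990e-04  2.37746226e+01] z at ctr 22.439234661845994 tops pct [20.44132793 21.73727882 25.60838391]
handle 3218 [30.02945965 -0.79055834 28.79503481] [4.87926232e-04 2.87803826e+01] [ 0.00199567 -0.85048714]
eef [458.07588279 -35.82656827  72.57965493] [ 3.14122630e+00 -7.39937507e-04  1.45730541e-01] [-0.62402685 -0.33857105 -1.00208153] 0.18605047121067034
s8 244 236 [[245.1, 230.7], [238.1, 250.1]]
ring 595 ((535.0685424804688, -25.6438045501709), 35.07608413696289) [89.8 94.5 99.3]
t8 377 227 [[378.2, 233.6], [376.6, 208.9]]
ring 322 ((536.0482177734375, -23.70427894592285), 34.06513595581055) [89.9 94.6 98.9]
```

View pics/c3.png

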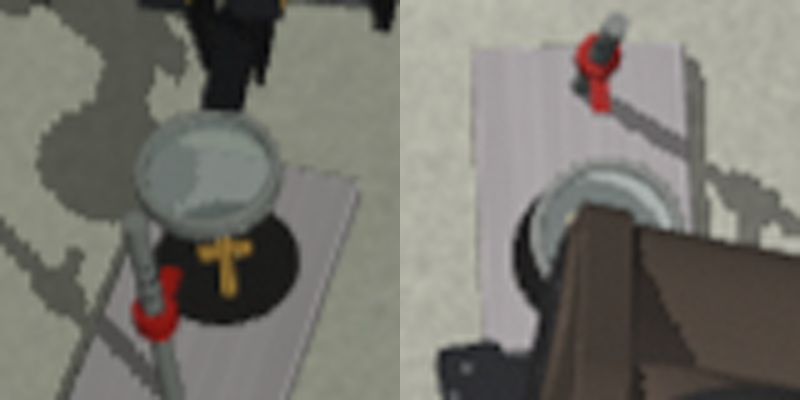

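The lens is centred over the cross at about (535,-25) and sits about 1 mm above the pointer height. I'll make a small trim and let it settle.

Request:
carry_out --moves '[{"dx": 0, "dy": -0.0007, "dz": 0.001, "twist": 0}, {"dx": 0, "dy": -0.0007, "dz": 0.001, "twist": 0}, {"dx": 0, "dy": -0.0007, "dz": 0.001, "twist": 0}, {"dx": 0, "dy": -0.0007, "dz": 0.001, "twist": 0}, {"dx": 0, "dy": -0.0007, "dz": 0.001, "twist": 0}]'

```text
t: 11.05
eef_pos: [457.9, -35.1, 71.1]
tcp_rot: [3.142, 0.0, 0.146]
ft_force: [0.2, -0.1, -2.6]
opening: 0.187
```

Request:
carry_out --moves '[{"dx": 0, "dy": 0, "dz": 0, "twist": 0}, {"dx": 0, "dy": 0, "dz": 0, "twist": 0}, {"dx": 0, "dy": 0, "dz": 0, "twist": 0}, {"dx": 0, "dy": 0, "dz": 0, "twist": 0}, {"dx": 0, "dy": 0, "dz": 0, "twist": 0}]'

```text
t: 11.55
eef_pos: [457.9, -35.1, 71.2]
tcp_rot: [3.141, -0.0, 0.146]
ft_force: [0.1, 0.0, -1.5]
opening: 0.188
```

```bash
python3 - <<'E'
from h import *
snap('wrist','w9');lens('w9');s=state();print(s['t'],s['qvel'].round(4))
if abs(s['qvel']).max()<.02 and abs(s['eef_pos'][2]-71.6)<2: print(job_done())
E
```

```text
ring 22489 ((76.51248931884766, -0.5823373794555664), 35.449676513671875)
plane slopes [-1.77395903e-02 -4.99017158e-04  2.37664747e+01] z at ctr 22.409465042877702 tops pct [20.40099227 21.70946849 25.61299338]
handle 3212 [29.96727966 -0.80234222 28.79200423] [-9.13527454e-04  2.88193802e+01] [ 5.46603416e-04 -8.18722437e-01]
eef [457.88723676 -35.10403356  71.12584696] [3.14155863e+00 6.68061151e-05 1.45714314e-01] [ 0.51397601  0.28970171 -1.49219274] 0.1889473872340063
11.6 [-0.0005  0.0013  0.0021  0.0004 -0.0002  0.0019]
the job is handed in; nothing more can be done
None
```

The job is handed in at about 11.6 s: the pendant is booked in and the loupe is held level and steady over it. The hand-in reports no verdict.

- **Scanner:** I squeezed the trigger to its stop for roughly 0.5 s. The fingers stalled at about 39.5 mm, not the stated 41 mm. The wrist depth showed the blade about 12.5 mm in at its top, which fits the stop at the stated hinge angle. After release the blade read its starting position again.
- **Loupe:** I picked it up by the handle from the smaller blue rest. It is now held with the lens at about (535, -24.5, 89.5) mm, and the handle slope measured about 0. The arm was at rest with only the loupe's weight on the wrist.
- **Centring:** The pendant measured at about (534–535.5, -24 to -25) mm. The two overhead cameras put the ring within about 2 mm of that.
- **Pointer height:** My estimates disagreed a little. Depth gave 89–90 mm and rough triangulation gave 91–94 mm, so I aimed for 90 mm.
- **Other objects:** The gap between ring and pointer is about 20 mm by the numbers. In the last pictures the pendant and pointer looked undisturbed. I did not re-measure the rack, jar and carton, but no move passed near them.

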